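# Unlock the lock box and hold the key turned

### The job

Unlock the green lock box: lift the red-capped key out of the wooden key block, push it into the keyhole on top of the box past the sticky pins until it is fully home, then turn it a quarter turn clockwise (seen from above) until it stops. The lock is sprung, so finish while still gripping the key and holding it turned; leave the blue-capped key and the things standing around alone.

Things in the scene. Friction and masses are not known exactly. Their poses are not given: they have to be found in the camera images.
- red_key_cap (a point): centre of the red cap of the key to use; cap 30 (its x) x 9 (its y) x 40 mm (z up), grip it across the 9 mm. The flat shoulder is 20 mm below this point; under it hangs the steel blade, 14 (x) x 5 (y) mm, its V point 56 mm below this point. It stands upright in a slot of the block, shoulder on the block, 1 mm play; 30 g. Which slot is red varies. Either way round fits the lock
- blue_key_cap (a point): same point of the blue-capped key of the same size, in the other slot; leave it standing
- key_block: fixed wooden block 150 (x) x 60 (y) x 44 mm high, origin at the centre of its underside; two key slots 80 mm apart along its x, at x = -40 and +40 mm; key blades and caps lie along its x
- keyhole (a point): centre of the keyhole in the brass lock face, level with its rim (25 mm wide inside, 41 outside) on which the key's shoulder comes to rest, 78 mm above the desk; z up, slot's long side along x at rest. Slot 16.3 x 6.8 mm, over 40 mm deep, chamfered mouth 3 mm below this point. Sprung pins stand 6 mm into both ends of the slot, 17 and 25 mm down. Home, the cap's centre is 20 mm above
- lockbox: fixed green steel box 190 (x) x 150 (y) mm, top 75 mm above the desk, on a base plate 236 x 176 x 8 mm; origin at the centre of the underside; its front with bolt and keeper looks along -x; the keyhole is 25 mm from the box centre towards the front. Pushing the key past each pin takes about 5 to 12 N slowly or with a wiggle, up to 22 N in one quick push
- lock_plug (a joint): turning of the lock's brass plug: 0 at rest, grows clockwise seen from above, stop at 1.57 rad. A spring (0.03 N m at rest, 0.12 N m at the stop) turns it back when let go; the key has about 0.13 rad of play in the slot, so turn it about 1.7 rad to reach the stop. It draws back the bolt at the front of the box
- mug: white dotted mug, 91 mm high, origin at the underside; leave alone
- tape_roll: roll of brown tape, 96 mm wide, 48 mm high, origin at the underside; leave alone
- flip_bottle: white bottle with blue cap, 53 mm wide, 157 mm high, origin at the underside; leave alone
- marker: marker with blue cap lying on the desk, 135 mm long; leave alone

How it is judged:
By the outcome, as a careful person would: the job done as asked, in the order asked, and still so for the second after the job is handed in, while the arm keeps its last pose, push and grip.
It also fails if it takes over 42 s, if anything falls off the work surface, if the arm or the gripper's body presses on something with over 40 N, if the wrist force passes 120 N, or if a joint passes its speed limit or range.

### The arm

A 6-joint arm with a two-finger parallel gripper is mounted at the origin on the work surface; the furniture and walls round the work are solid. World frame = base frame: x ahead of the robot, y to its left, z up, the work surface at z = 0. Lengths are in mm, angles in rad, forces in N, time in s.
With the tool pointing down it reaches from about 325 to 900 mm from the base axis. Payload 3.5 kg.
Tool frame: the origin (TCP) lies midway between the tips of the shut fingers; the grasp point (between the pads) lies 19 mm behind it; z points along the fingers, y is the line along which they close (so a half turn about z gives the same grasp; the last joint's range is limited). The gripper opens to 85 mm and grips with 20 to 120 N. Pads are 22 mm wide; open, the fingers measure 114 mm over their backs; the gripper's body (76 mm by 85 mm) begins 54 mm behind the grasp point. The pads swing forward as they close: fully open they stand 13 mm farther back than shut.
Start: joints at [1.014, 0.276, -0.026, 1.268, 0, 1.467], TCP at [273.996, 561.737, 231.313] pointing down, gripper open.
Joint ranges: [-3.12, 3.12], [-0.85, 1.88], [-1.08, 1.24], [-1.95, 2.15], [-1.57, 1.53], [-3.14, 3.14]. Speed limits (rad/s): [2.57, 2.57, 3.14, 3.14, 3.14, 3.14].

### API

Orientations are given as [roll, pitch, yaw] about the fixed x, y, z axes, in that order (R = Rz(yaw) Ry(pitch) Rx(roll)).
In Python, from bench import * gives the robot as it stands. The module is installed in compiled form; this text tells all that it offers. Calls block until the motion is done:
- move_ptp(position, orientation): joint-space move of the TCP to a pose.
- movel(position, orientation=None, v=150, threshold=None): straight line of the TCP; orientation=None keeps the orientation; v is the mean speed in mm/s. With threshold (N) it stops when the force on the tool has changed by that much, and returns True; else False.
- move_j(angles): joint-space move.
- set_gripper(opening, f_grip=None): opening from 0.0 (shut) to 1.0 (fully open); f_grip is the grip in N (None keeps the last); returns when the fingers have stopped.
- hold(seconds).
- ik(position, orientation): joint angles nearest the present ones, or None.
- observe(): the state.
- grab_frame(name): name is "side" or "top"; returns (picture, depth): 480x640x3 uint8, red, green, blue; 480x640 float32, mm along the optical axis (not along the pixel's ray), 0 where there is no reading.
- get_calibration(name): a dict with "vfov" (degrees; the focal length in pixels is half the picture's height over the tangent of half this angle, whatever the lens; pixels are square), "cx", "cy" (the principal point, pixels), "k1" (the pictures are not rectified: a ray, as slopes to the right and down, at radius r is drawn at 1 + k1 r^2 times it, then the intrinsics apply), "world_from_camera" (4x4, takes a point from camera to world coordinates). Camera axes: x right, y down, z forward; pixel columns grow to the right and rows downward; lengths in mm; the calibration is good to about 2 mm. A picture is of the moment at which its call begins. get_calibration takes no time and is no camera call.
A pose or a line that the arm cannot do raises IKError and nothing moves.
- hand_in(): hands the job in; it is judged then, once.
Trained networks look in the newest picture that a camera, given by its name, has taken for a name from the list of things; names that differ only in an ending like _2 or _b are one class to them, and where a whole thing is asked for, a point or a joint stands for the part that bears it (a point fixed in the world has none). Each returns a list of dicts, best first, with "conf" (0 to 1); they miss things now and then, are a little off and sometimes report something else, mostly with a low value. They report only what shows in the picture. A call takes as long as a camera call.
- recognise(camera, name): "box" ([left, top, right, bottom] in pixels, round what is visible of it).
- silhouettes(camera, name): "pixels" (480x640 bool, what is visible of it) and "box" ([left, top, right, bottom] in pixels, round what is visible of it).
The state is a dict: "t": time; "joint_positions": joint angles; "dq": joint speeds; "joint_efforts": joint torques, N m; "tcp_pos": TCP position; "ee_rot": TCP orientation; "wrist_force": force on the tool from outside, world axes, zero at the start; "ft_torque": the same for the moment, N m; "gripper_width": opening from 0.0 (shut) to 1.0 (fully open); "grip_force": force on a finger pad.
Only numpy, scipy, OpenCV 4.12 (cv2) and the standard library are available. Lean on these libraries where they do the work, as an engineer would, in place of code of your own. Each camera call takes 0.05 s, during which the arm holds its last target. There are 200 camera calls.

## Working session

There is one attempt and no reset: what is moved stays moved. The work goes in short steps, each a Python script; the robot and the scene stay as the last script left them, time stands still between calls to the robot, and variables do not carry over. Pictures are saved under pics/ and viewed, at most 10 in all, crops included, and the job is handed in when it is done.

```bash
mkdir -p pics; ls; cat > h.py <<'E'
from bench import *
import numpy as np, cv2
def cloud(cam,depth):
    c=get_calibration(cam); f=240/np.tan(np.radians(c["vfov"])/2)
    K=np.array([[f,0,c["cx"]],[0,f,c["cy"]],[0,0,1.]])
    v,u=np.mgrid[0:480,0:640].astype(float)
    p=cv2.undistortPoints(np.stack([u.ravel(),v.ravel()],1)[:,None],K,np.array([c["k1"],0,0,0,0.]))[:,0].reshape(480,640,2)
    P=np.dstack([p[...,0]*depth,p[...,1]*depth,depth])
    T=np.array(c["world_from_camera"]); W=P@T[:3,:3].T+T[:3,3]
    W[depth<=0]=np.nan
    return W
def save(n,im): cv2.imwrite(f"pics/{n}.png",im[...,::-1])
E
python3 - <<'E'
from h import *
np.set_printoptions(precision=1,suppress=True)
for cam in ("side","top"):
    im,d=grab_frame(cam); save(cam+"0",im); W=cloud(cam,d); np.save(cam+"0.npy",W)
    c=get_calibration(cam); print(cam,c["vfov"],c["k1"],np.array(c["world_from_camera"])[:3])
    for n in ("red_key_cap","blue_key_cap","key_block","lockbox","lock_plug","keyhole","mug","tape_roll","flip_bottle","marker"):
        for s in silhouettes(cam,n)[:2]:
            p=W[s["pixels"]]; p=p[~np.isnan(p[:,0])]
            if len(p): print(n,round(s["conf"],2),s["box"],len(p),np.median(p,0),p.min(0),p.max(0))
print(observe()["t"])
E
```

```text
pics
side 49.91401078814191 -0.01940357320304003 [[  -0.8   -0.2    0.5 -145.9]
 [  -0.6    0.3   -0.8 1100.7]
 [   0.    -0.9   -0.4  542.3]]
red_key_cap 0.76 [306.9, 265.1, 322.8, 282.8] 245 [457.2 268.8  64.3] [441.3 104.3  -1.3] [578.8 275.4  86.1]
blue_key_cap 0.72 [272.5, 261.5, 288.1, 276.5] 205 [533.  284.6  66.5] [519.2 276.5  44.3] [551.1 290.6  85.6]
key_block 0.84 [261.8, 269.8, 332.5, 308.4] 1781 [482.4 295.   33.4] [416.1 228.6  -1.6] [573.4 321.4  47.1]
key_block 0.31 [273.2, 260.8, 286.4, 278.6] 199 [532.4 284.5  66.1] [519.2 276.1  45.6] [551.1 290.6  85.2]
lockbox 0.7 [305.5, 214.9, 397.0, 266.2] 2792 [505.4   2.4  48. ] [ 236.  -251.9   -1.2] [659.2 502.7 288.8]
lock_plug 0.59 [353.6, 220.8, 363.9, 229.1] 51 [537.6 -55.8  77.1] [518.4 -81.8  70.5] [555.2 -36.8  80.7]
keyhole 0.94 [299.1, 213.9, 396.8, 269.3] 2941 [507.9   2.6  48.1] [ 231.8 -521.2  -73.3] [784.2 534.9 310.1]
mug 0.45 [320.7, 193.9, 346.6, 211.5] 102 [ 736.4 -188.3   59.2] [ 669.5 -258.6   29.4] [759.5 -91.   92.1]
tape_roll 0.52 [247.4, 238.7, 280.5, 267.6] 356 [684.  168.8  28.8] [283.4  33.4  -2.
[... 1196 characters left out ...]
1  76.9] [512.5 -79.   49.1] [558.1 -37.6  83.8]
keyhole 0.77 [335.3, 203.0, 423.9, 302.7] 5483 [542.4 -45.6  74.8] [ 425.1 -165.1   -6.7] [692.6  60.5  87.6]
mug 0.62 [417.1, 164.7, 456.7, 202.1] 1022 [ 734.5 -224.3   47. ] [ 678.6 -263.1    1.5] [ 784.3 -164.1   96.8]
mug 0.53 [239.9, 243.2, 273.9, 305.9] 1396 [493.2 271.8  44.7] [415.4 229.9  -5.5] [578.  324.4  88.4]
tape_roll 0.78 [282.4, 178.5, 321.1, 217.9] 636 [711.1 157.   42.9] [440.1 113.8  -5.7] [758.4 211.5 832.7]
flip_bottle 0.82 [237.2, 193.4, 262.6, 222.2] 535 [655.  278.9 112.9] [639.7 255.6   9.9] [684.6 309.5 162.8]
marker 0.61 [190.4, 203.7, 216.6, 245.7] 275 [638.9 427.1  14.4] [578.7 390.4  -8. ] [694.5 465.5  23.9]
1.1
```

```bash
python3 - <<'E'
import cv2,numpy as np
t=cv2.imread("pics/top0.png");s=cv2.imread("pics/side0.png")
cv2.imwrite("pics/topc.png",cv2.resize(t[160:320,180:460],(800,457),interpolation=cv2.INTER_CUBIC))
cv2.imwrite("pics/sidec.png",cv2.resize(s[180:320,170:410],(800,467),interpolation=cv2.INTER_CUBIC))
E
```

```text
(no output)
```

View pics/topc.png

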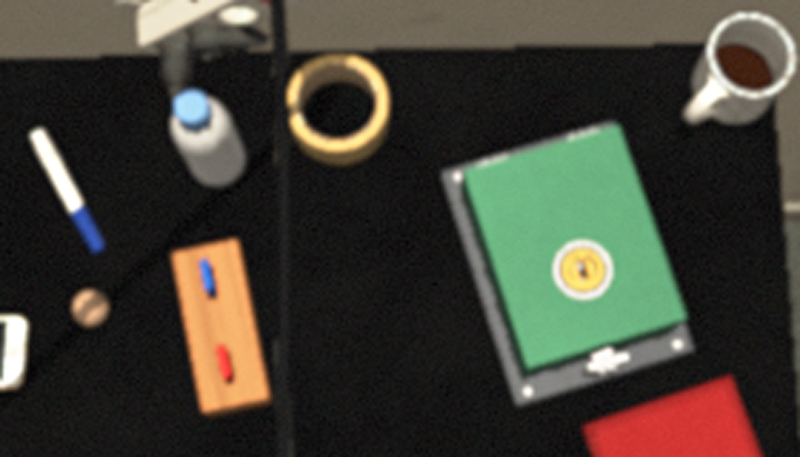

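View pics/sidec.png

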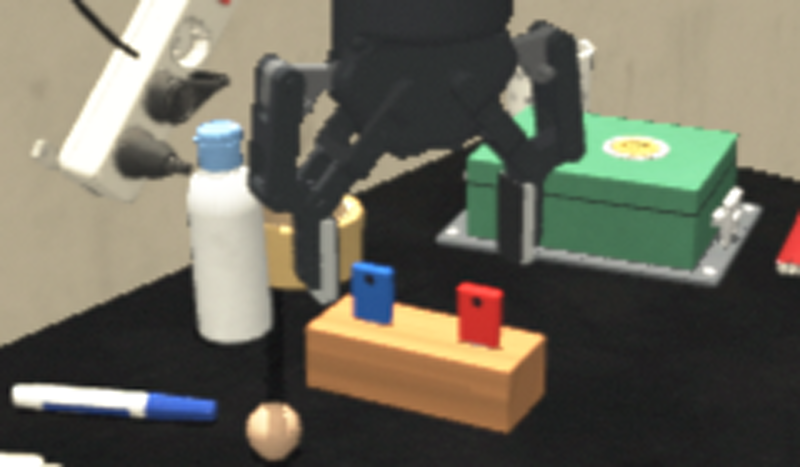

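```bash
cat >> h.py <<'E'
def ray_z(cam,u,v,z):
    c=get_calibration(cam); f=240/np.tan(np.radians(c["vfov"])/2)
    K=np.array([[f,0,c["cx"]],[0,f,c["cy"]],[0,0,1.]])
    p=cv2.undistortPoints(np.array([[[u,v]]],float),K,np.array([c["k1"],0,0,0,0.]))[0,0]
    T=np.array(c["world_from_camera"]); d=T[:3,:3]@[p[0],p[1],1]; o=T[:3,3]
    return o+d*(z-o[2])/d[2]
E
python3 - <<'E'
from h import *
np.set_printoptions(precision=1,suppress=True)
im=cv2.imread("pics/top0.png"); W=np.load("top0.npy"); hsv=cv2.cvtColor(im,cv2.COLOR_BGR2HSV).astype(int)
H,S,V=hsv[...,0],hsv[...,1],hsv[...,2]
def rect(m,n):
    m=cv2.morphologyEx(m.astype(np.uint8),cv2.MORPH_OPEN,np.ones((3,3)))>0
    p=W[m][:,:2].astype(np.float32); print(n,len(p),cv2.minAreaRect(p),cv2.boxPoints(cv2.minAreaRect(p)).ravel(), 'z',np.nanmedian(W[m][:,2]))
    return
uu,vv=np.meshgrid(np.arange(640),np.arange(480))
r=(uu>236)&(uu<280)&(vv>238)&(vv<312)
rect(r&(W[...,2]>38)&(W[...,2]<50),'block')
rb=(uu>330)&(uu<430)&(vv>195)&(vv<305)
rect(rb&(W[...,2]>68)&(W[...,2]<82),'box')
rect(rb&(H>45)&(H<90)&(S>60)&(W[...,2]>68),'boxgreen')
for n,m,z in (('red',r&((H<5)|(H>172))&(S>150)&(V>90),75),('blue',r&(H>100)&(H<130)&(S>120),75),
  ('brass+rim',(uu>370)&(uu<398)&(vv>240)&(vv<268)&~((H>45)&(H<90)&(S>60)),78)):
    u,v=uu[m],vv[m]; print(n,m.sum(),u.min(),u.max(),v.min(),v.max(),u.mean(),v.mean(),ray_z('top',u.mean(),v.mean(),z))
# side camera
im=cv2.imread("pics/side0.png");hsv=cv2.cvtColor(im,cv2.COLOR_BGR2HSV).astype(int);H,S,V=hsv[...,0],hsv[...,1],hsv[...,2]
m=(uu>303)&(uu<326)&(vv>260)&(vv<288)&((H<5)|(H>172))&(S>140);u,v=uu[m],vv[m]
Ws=np.load("side0.npy");print('side red',m.sum(),u.min(),u.max(),v.min(),v.max(),ray_z('side',u.mean(),v.mean(),64),np.nanmedian(Ws[m],0))
m=(uu>303)&(uu<326)&(vv>260)&(vv<288)
m=(uu>346)&(uu<374)&(vv>215)&(vv<232)&~((H>45)&(H<90)&(S>60));u,v=uu[m],vv[m];print('side rim',m.sum(),u.min(),u.max(),v.min(),v.max(),ray_z('side',u.mean(),v.mean(),78))
# high things
for cam in('top','side'):
    W=np.load(cam+"0.npy");m=(W[...,2]>170)&(W[...,0]>350)&(abs(W[...,1])<450)&(W[...,0]<850)
    n,l,st,ce=cv2.connectedComponentsWithStats(m.astype(np.uint8))
    for k in range(1,n):
        if st[k,4]>25: q=W[l==k];print(cam,st[k],q.min(0),q.max(0))
# tool yaw vs joint6
p=[457,268,250]
for yaw in np.arange(-3.0,3.1,.5):
    a=ik(p,[np.pi,0,yaw]); b=ik([535,-58,200],[np.pi,0,yaw]); print(yaw,a and np.round(a,2),b and np.round(b,2))
print(observe()["ee_rot"])
E
```

```text
block 1066 ((497.7388610839844, 273.8493347167969), (152.5561981201172, 60.8099365234375), 11.045207977294922) [417.  289.1 428.7 229.4 578.4 258.6 566.8 318.3] z 45.006402014527794
box 4028 ((570.097412109375, -88.64787292480469), (191.41127014160156, 231.02989196777344), 15.701436996459961) [ 446.7   -3.3  509.2 -225.8  693.5 -174.   631.    48.5] z 75.89874963246939
boxgreen 3775 ((558.79150390625, -51.1390380859375), (191.04696655273438, 152.33172607421875), 15.882293701171875) [ 446.1   -4.   487.8 -150.5  671.5  -98.3  629.8   48.3] z 75.8817500934856
red 32 256 260 282 292 258.3125 287.03125 [455.8 264.6  75. ]
blue 23 251 254 252 261 252.34782608695653 256.8695652173913 [534.5 280.4  75. ]
brass+rim 378 373 394 243 264 383.515873015873 253.994708994709 [534.2 -57.2  78. ]
side red 232 306 320 264 283 [461.7 259.6  64. ] [457.1 268.7  66.6]
side rim 129 351 373 216 227 [533. -58.  78.]
top [   21     0   619   282 73389] [ 350. -450.  170.] [786.4 450.  882.1]
side [  124     0   149   220 26459] [717.2  19.4 170. ] [791.  450.  636.7]
side [ 320    0   48  167 5289] [ 774.2 -449.9  170.3] [ 791.4 -204.8  670.9]Traceback (most recent call last):
  File "<stdin>", line 33, in <module>
ValueError: The truth value of an array with more than one element is ambiguous. Use a.any() or a.all()
```

```bash
python3 - <<'E'
from h import *
np.set_printoptions(precision=1,suppress=True)
W=np.load("top0.npy")
for v in (60,120,180,230,280,310): print(v,[tuple(np.round(W[v,u])) for u in (272,276,278,280,284)])
for yaw in np.arange(-3.0,3.1,.5):
    a=ik([457,266,250],[np.pi,0,yaw]); b=ik([535,-58,200],[np.pi,0,yaw]); print(yaw,a, b)
print(observe()["ee_rot"])
E
```

```text
60 [(np.float64(631.0), np.float64(161.0), np.float64(831.0)), (np.float64(775.0), np.float64(176.0), np.float64(604.0)), (np.float64(775.0), np.float64(172.0), np.float64(603.0)), (np.float64(747.0), np.float64(165.0), np.float64(647.0)), (np.float64(744.0), np.float64(158.0), np.float64(651.0))]
120 [(np.float64(782.0), np.float64(205.0), np.float64(352.0)), (np.float64(545.0), np.float64(155.0), np.float64(834.0)), (np.float64(783.0), np.float64(192.0), np.float64(351.0)), (np.float64(783.0), np.float64(188.0), np.float64(350.0)), (np.float64(784.0), np.float64(179.0), np.float64(348.0))]
180 [(np.float64(769.0), np.float64(237.0), np.float64(2.0)), (np.float64(468.0), np.float64(155.0), np.float64(833.0)), (np.float64(468.0), np.float64(153.0), np.float64(832.0)), (np.float64(468.0), np.float64(151.0), np.float64(832.0)), (np.float64(770.0), np.float64(203.0), np.float64(-3.0))]
230 [(np.float64(623.0), np.float64(236.0), np.float64(5.0)), (np.float64(623.0), np.float64(225.0), np.float64(3.0)), (np.float64(408.0), np.float64(153.0), np.float64(830.0)), (np.float64(408.0), np.flo
[... 886 characters left out ...]
.4]
-1.5 [ 0.4  0.1 -0.2  1.3  0.  -1.2] [-0.2  0.1 -0.3  1.2  0.  -1.9]
-1.0 [ 0.4  0.1 -0.2  1.3  0.  -1.7] [-0.2  0.1 -0.3  1.2  0.  -2.4]
-0.5 [ 0.4  0.1 -0.2  1.3  0.  -2.2] [-0.2  0.1 -0.3  1.2  0.  -2.9]
0.0 [ 0.4  0.1 -0.2  1.3  0.  -2.7] [-0.2  0.1 -0.3  1.2  0.   2.9]
0.5 [ 0.4  0.1 -0.2  1.3  0.   3. ] [-0.2  0.1 -0.3  1.2  0.   2.4]
1.0 [ 0.4  0.1 -0.2  1.3  0.   2.5] [-0.2  0.1 -0.3  1.2  0.   1.9]
1.5 [ 0.4  0.1 -0.2  1.3  0.   2. ] [-0.2  0.1 -0.3  1.2  0.   1.4]
2.0 [ 0.4  0.1 -0.2  1.3  0.   1.5] [-0.2  0.1 -0.3  1.2  0.   0.9]
2.5 [ 0.4  0.1 -0.2  1.3  0.   1. ] [-0.2  0.1 -0.3  1.2  0.   0.4]
3.0 [ 0.4  0.1 -0.2  1.3  0.   0.5] [-0.2  0.1 -0.3  1.2  0.  -0.1]
[3.1 0.  2.7]
```

```bash
python3 -c "
import cv2;cv2.imwrite('pics/tside.png',cv2.hconcat([cv2.resize(cv2.imread('pics/top0.png'),(400,300)),cv2.resize(cv2.imread('pics/side0.png'),(400,300))]))"
```

```text
(no output)
```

View pics/tside.png

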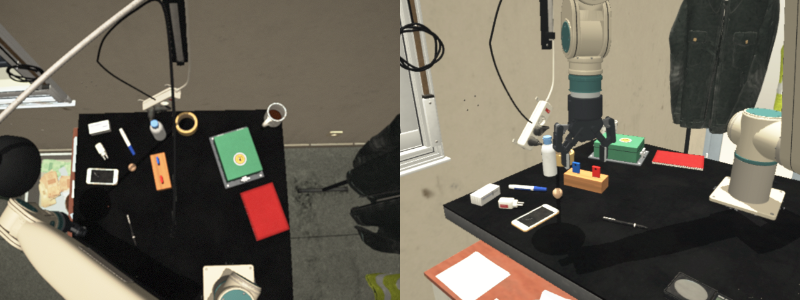

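```bash
python3 - <<'E'
from h import *
np.set_printoptions(precision=0,suppress=True)
W=np.load("top0.npy").reshape(-1,3); a=np.arctan2(W[:,1],W[:,0]); r=np.hypot(W[:,0],W[:,1])
for lo in range(0,800,80):
    m=(abs(a-1.014)<.12)&(r>lo)&(r<lo+80); print(lo,np.nanmax(W[m,2]) if m.any() else None)
m=(W[:,2]>780)&(abs(W[:,1]-153)<12); print(W[m].min(0),W[m].max(0))
E
```

```text
0 305.0248850145492
80 21.534795588565885
160 745.9304798040525
240 768.9520175423742
320 755.9600250956006
400 733.3285273320744
480 710.5010733026206
560 780.5771378453495
640 790.1178179678258
720 16.865636367673687
[241. 149. 780.] [751. 165. 845.]
```

```bash
python3 - <<'E'
from h import *
np.set_printoptions(precision=2,suppress=True)
by=np.radians(11.05)-np.pi
k=np.array([457.3,265.9])
move_ptp([*k,130],[np.pi,0,by]); set_gripper(0.55,100)
im,d=grab_frame("side"); save("s1",im[180:320,200:440])
im,d=grab_frame("top"); W=cloud("top",d); m=(W[...,0]>150)&(W[...,0]<700)&(W[...,1]>0)&(W[...,2]>600)&(abs(W[...,1]-153)>15); print('armtop',np.nanmax(W[m][:,2]))
print('stop',movel([*k,50],v=80,threshold=8)); o=observe(); print(o["t"],o["tcp_pos"],o["ee_rot"],o["wrist_force"],o["gripper_width"])
E
python3 -c "
import cv2;cv2.imwrite('pics/s1v.png',cv2.resize(cv2.imread('pics/s1.png'),(800,467)))"
```

```text
armtop 882.233502233663
stop False
4.175 [457.89 266.16  50.56] [ 3.14  0.   -2.95] [ 0.34 -0.35 -0.21] 0.5478002368213308
```

View pics/s1v.png

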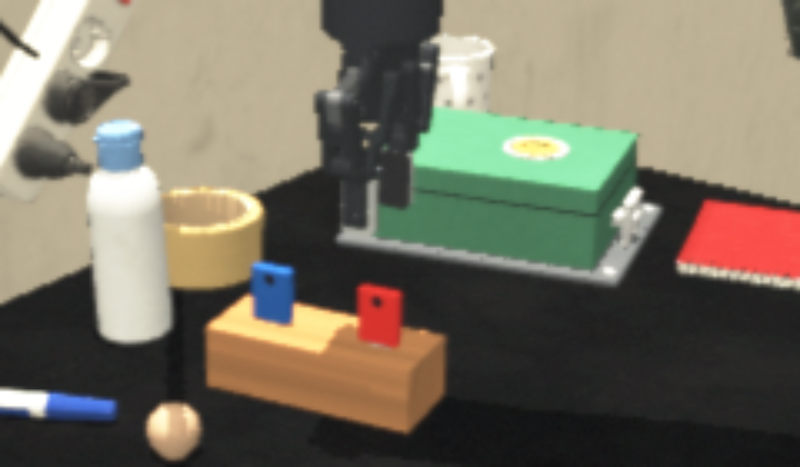

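The picture shows the open fingers above the red cap (about 380,315 in the crop), the blue key and the box keyhole (535,147) clear. Gripping and lifting.

```bash
python3 - <<'E'
from h import *
np.set_printoptions(precision=2,suppress=True)
def st(n):
    o=observe(); print(n,round(o["t"],2),o["tcp_pos"],np.array(o["wrist_force"]),round(o["gripper_width"],3),np.round(o["grip_force"],1)); return o
o=st('pre'); p=list(o["tcp_pos"])
set_gripper(0,100); st('gripped')
p[2]=60; movel(p,v=40); st('lift10')
p[2]=135; movel(p,v=100); st('up')
im,d=grab_frame("side"); save("s2",cv2.resize(im[180:320,200:440],(800,467)))
E
```

```text
pre 4.17 [457.89 266.16  50.56] [ 0.34 -0.35 -0.21] 0.548 0.0
gripped 4.61 [457.8  265.92  50.61] [-0.02 -1.26  3.25] 0.088 97.6
lift10 5.01 [458.23 266.06  60.31] [ 1.19 -1.76 -0.96] 0.094 97.4
up 5.91 [457.29 265.98 134.37] [-0.91 -0.53 -0.83] 0.09 97.4
```

View pics/s2.png

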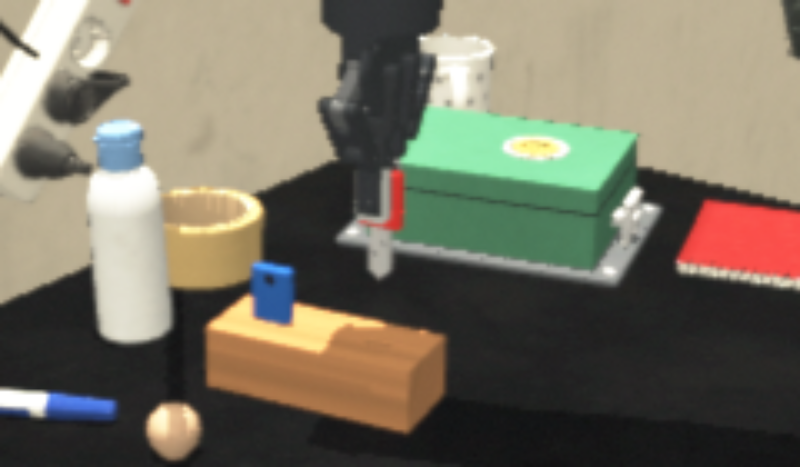

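```bash
python3 - <<'E'
from h import *
np.set_printoptions(precision=2,suppress=True)
print('tip at z91.8',ray_z('side',314,263.1,91.8))
lo=np.radians(15.85)-np.pi
movel([534.4,-57.5,137],[np.pi,0,lo],v=200); movel([534.4,-57.5,128],v=80)
o=observe(); print(o["t"],o["tcp_pos"],o["ee_rot"],o["wrist_force"],o["gripper_width"])
im,d=grab_frame("side"); save("s3f",im); save("s3",cv2.resize(im[185:245,310:400],(780,520),interpolation=cv2.INTER_CUBIC))
E
```

```text
tip at z91.8 [455.94 266.09  91.8 ]
8.0333 [533.44 -56.78 127.16] [ 3.14 -0.   -2.86] [-0.    0.7   0.79] 0.08675933378769936
```

View pics/s3.png

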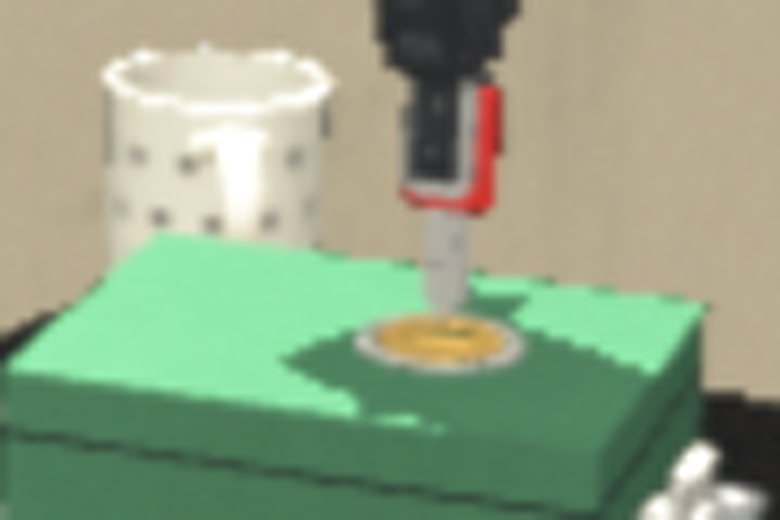

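```bash
cat >> h.py <<'E'
def st(n):
    P=[];F=[]
    for _ in range(4):
        o=observe(); P.append(o["tcp_pos"]);F.append(o["wrist_force"]); hold(0.02)
    print(n,round(o["t"],2),np.mean(P,0).round(2),np.mean(F,0).round(2),np.round(o["ft_torque"],2),round(o["gripper_width"],3),np.round(o["grip_force"],1),round(o["ee_rot"][2],3)); return o
E
python3 - <<'E'
from h import *
hold(.1); st('settled')
movel([535.9,-57.1,126],v=40); st('aim')
print(movel([535.9,-57.1,110],v=25,threshold=6)); st('down')
E
```

```text
settled 8.23 [534.47 -57.3  128.12] [0.31 0.31 0.09] [-0.01  0.01  0.04] 0.09 97.4 -2.865
aim 8.55 [535.94 -57.11 125.95] [-0.09  0.08 -0.7 ] [ 0.06 -0.01  0.02] 0.089 97.4 -2.865
False
down 9.41 [535.9  -57.13 110.05] [-0.32 -0.08 -0.54] [-0.02  0.07 -0.  ] 0.092 97.4 -2.865
```

```bash
python3 - <<'E'
from h import *
for z in (105,101,97,93,89,86):
    h=movel([535.9,-57.1,z],v=10,threshold=18); st(f'{z} {h}')
    if h: break
E
```

```text
105 False 10.12 [535.87 -57.07 104.94] [-0.48  0.28 -0.29] [ 0.02  0.11 -0.04] 0.09 97.4 -2.865
101 False 10.74 [536.07 -57.38 101.63] [-2.28 -0.39  5.28] [-0.14  0.62 -0.02] 0.089 98.4 -2.865
97 False 11.36 [535.21 -57.19  96.41] [-2.03 -1.3   0.29] [-0.35  0.5   0.05] 0.092 97.5 -2.865
93 False 11.97 [535.89 -56.86  92.88] [-2.2  -0.14  1.08] [ 0.05  0.5  -0.01] 0.093 97.7 -2.865
89 False 12.59 [536.15 -57.62  89.31] [-3.17 -1.38  4.05] [-0.53  0.63 -0.  ] 0.095 98.1 -2.865
86 False 13.11 [535.86 -56.92  85.54] [-1.21 -0.32  0.71] [-0.24  0.34 -0.02] 0.087 97.7 -2.865
```

```bash
python3 - <<'E'
from h import *
h=movel([535.6,-57.1,81.5],v=8,threshold=12); st(f'bottom {h}')
im,d=grab_frame("side"); save("s4",cv2.resize(im[185:245,310:400],(780,520),interpolation=cv2.INTER_CUBIC))
E
```

```text
bottom True 13.58 [535.84 -57.01  84.41] [-1.19  0.17  5.22] [0.   0.12 0.09] 0.087 98.6 -2.865
```

View pics/s4.png

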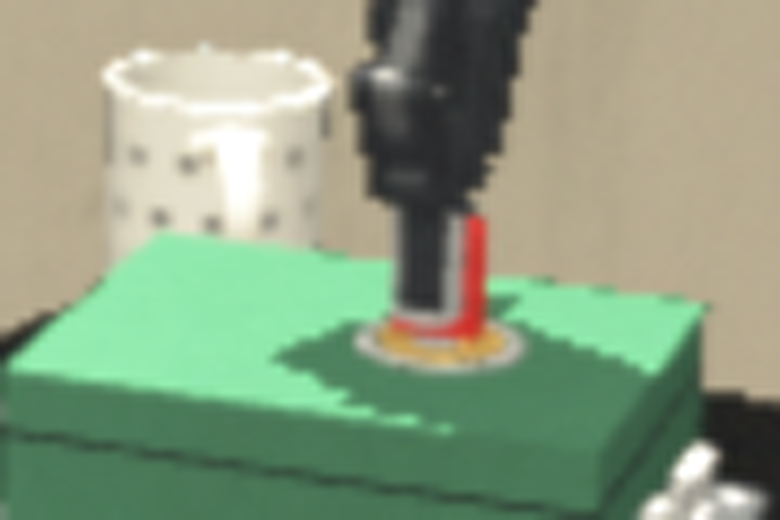

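```bash
cat > turn.py <<'E'
from h import *
import sys
C=np.array([534.3,-57.5]); y0=np.radians(15.85)-np.pi; Z=84.0
def go(a):
    t=np.radians(15.85)-a
    y=y0-a; y=(y+np.pi)%(2*np.pi)-np.pi
    move_ptp([*(C+1.55*np.array([np.cos(t),np.sin(t)])),Z],[np.pi,0,y])
E
python3 - <<'E'
from turn import *
import turn
for a in (.15,.3,.45,.6,.75,.9):
    go(a); o=st(a); F=np.array(o["wrist_force"])
    if np.hypot(*F[:2])>15 or abs(F[2])>20: break
E
```

```text
0.15 13.97 [535.95 -57.13  84.42] [-2.88  0.41  5.86] [0.   0.55 0.05] 0.088 98.2 -3.012
0.3 14.3 [536.08 -57.57  84.43] [-2.26 -0.69  5.28] [-0.11  0.51 -0.01] 0.09 98.3 3.121
0.45 14.63 [536.1  -58.05  84.44] [-2.63 -1.25  5.18] [-0.25  0.54  0.05] 0.092 98.3 2.971
0.6 14.97 [535.99 -58.6   84.45] [-2.32 -1.62  5.42] [-0.39  0.55  0.03] 0.09 98.3 2.821
0.75 15.3 [535.74 -59.19  84.43] [-3.02 -2.35  5.41] [-0.68  0.69  0.01] 0.09 98.3 2.671
0.9 15.63 [535.52 -59.59  84.44] [-2.85 -3.59  5.04] [-0.77  0.75  0.11] 0.09 98.3 2.52
```

```bash
python3 - <<'E'
from turn import *
import turn
turn.C=np.array([533.9,-58.2])
for a in (1.05,1.2,1.35,1.5,1.6,1.68,1.74):
    go(a); o=st(a); F=np.array(o["wrist_force"])
    if np.hypot(*F[:2])>15 or abs(F[2])>20: break
im,d=grab_frame("side"); im2,_=grab_frame("top")
save("s5",np.hstack([cv2.resize(im[195:265,320:410],(400,311)),cv2.resize(im2[200:310,330:430],(340,374))[:311]]))
E
```

```text
1.05 15.97 [535.24 -60.03  84.44] [-2.64 -2.23  5.05] [-0.49  0.55  0.05] 0.091 98.2 2.372
1.2 16.3 [534.94 -60.32  84.44] [-2.38 -1.93  5.06] [-0.61  0.72  0.09] 0.09 98.3 2.222
1.35 16.63 [534.61 -60.56  84.43] [-3.16 -2.75  5.54] [-0.67  0.74  0.09] 0.091 98.4 2.072
1.5 16.97 [534.22 -60.76  84.43] [-3.26 -3.69  6.34] [-0.75  0.86  0.1 ] 0.09 98.4 1.922
1.6 17.28 [533.97 -60.86  84.44] [-3.29 -3.55  5.88] [-0.83  0.86  0.11] 0.093 98.5 1.822
1.68 17.6 [533.75 -60.92  84.43] [-3.7  -3.26  6.39] [-0.8   0.93  0.  ] 0.091 98.5 1.742
1.74 17.92 [533.58 -60.95  84.43] [-3.94 -3.73  6.38] [-0.76  0.94  0.1 ] 0.089 98.5 1.682
```

View pics/s5.png

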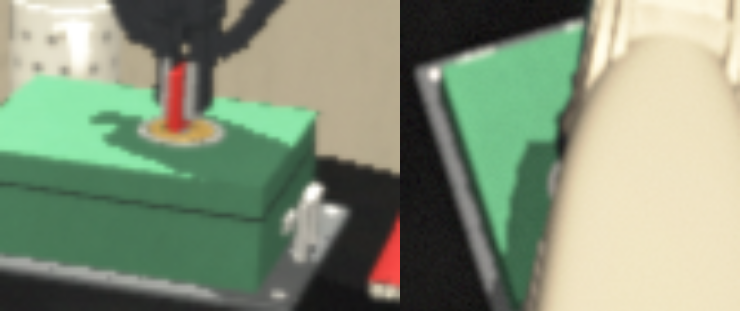

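```bash
python3 - <<'E'
from turn import *
import turn
turn.C=np.array([533.9,-58.8])
def tz():
    T=[]
    for _ in range(10): T.append(observe()["ft_torque"][2]); hold(.01)
    return round(np.mean(T),3)
print(tz())
for a in (1.78,1.82,1.86,1.9):
    go(a); t=tz(); st(f'{a} tz {t}')
    if abs(t)>.35: break
E
```

```text
0.113
1.78 tz 0.227 18.5 [533.49 -60.99  84.43] [-3.87 -2.21  6.3 ] [-0.55  0.9   0.23] 0.093 98.6 1.643
1.82 tz 0.474 18.9 [533.4  -60.99  84.43] [-3.84 -2.64  6.94] [-0.55  0.97  0.46] 0.09 98.6 1.604
```

```bash
python3 - <<'E'
from turn import *
import turn
turn.C=np.array([533.9,-58.8])
go(1.80); st('a'); hold(.8); o=st('b')
im,d=grab_frame("side")
a=cv2.imread("pics/side0.png")[...,::-1]
save("s6",np.hstack([cv2.resize(x[205:265,340:410],(400,343)) for x in (a,im)]))
E
```

```text
a 19.22 [533.43 -60.98  84.43] [-4.39 -2.47  7.08] [-0.5   0.95  0.36] 0.091 98.6 1.623
b 20.08 [533.43 -60.97  84.42] [-4.1  -2.19  6.56] [-0.53  0.94  0.39] 0.089 98.6 1.623
```

View pics/s6.png

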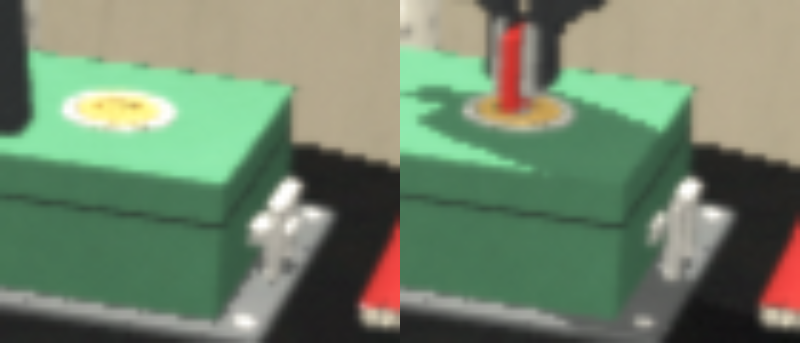

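The bolt at (270,230) on the left has gone from the keeper on the right (680,230), and the key sits home and turned a quarter. I'll hand in.

```bash
python3 -c "
from bench import *
print(hand_in())"
```

```text
the job is handed in; nothing more can be done
None
```

I handed the job in at about 20 s: the red key is fully home and turned clockwise to its stop, the bolt is drawn back, and the arm is still gripping the key and holding it turned.

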